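# Clear the inspection set-up off the surface plate

### The job

The measuring job is finished: take apart the two stacks of the set-up on the granite surface plate. Lay the turned shaft in the empty compartment of the red shaft box, and put the V-block, the screw jack, the narrow bar and the broad block back into the wooden tray, each in the pocket cut to its shape, the same way up as it stands now and sitting flat on the pocket's floor. Set every piece down gently, never dropping it, and let go of it.

Things in the scene. Friction and masses are not known exactly. Their poses are not given: they have to be found in the camera images.
- shaft: The turned steel workpiece: a short shouldered shaft 60 mm long, 26 mm in diameter over the middle 44 mm, 20 mm over the last 8 mm of each end; about 0.26 kg. Lies level in the V of the V-block, its axis 42.4 mm above the V-block's underside. Origin: middle of the axis; x along the axis.
- vblock: Steel V-block, 50 (x) x 45 (y) x 35 mm high, a 90 degree V groove 22 mm wide and 11 mm deep along x in its top and a clamping slot along each side (z = 12 to 20 mm, 4 mm deep); about 0.38 kg. Stands on the bar or on the block. Origin: centre of the underside; z up.
- jack: Small machinist's screw jack, dark steel, 58 mm high: round foot 38 mm in diameter and 6 mm high, a taper above it, then a plain round body 26 mm in diameter (z = 12 to 38 mm), above it a 12 mm screw and a 22 mm cap (z = 49 to 58 mm); about 0.24 kg. Stands on the bar or on the block. Origin: centre of the foot's underside; z up.
- bar: Narrow ground steel parallel bar with a row of holes, 90 (x) x 30 (y) x 25 mm high; about 0.48 kg. Lies flat on the dark granite surface plate (plate top 50 mm above the bench, plate 160 x 240 mm) under the V-block or the jack. Origin: centre of the underside; z up.
- block: Broad ground steel set-up block with a pattern of holes, 75 (x) x 50 (y) x 25 mm high; about 0.62 kg. Lies flat on the granite surface plate under the jack or the V-block. Origin: centre of the underside; z up.
- nest_bar: Fixed tray insert for the bar: rectangular pocket 100 (x) x 40 (y) mm. Pale wood, 110 (x) x 80 (y) x 14 mm high, one of four set edge to edge, two by two, in the low wooden tray (rim 2 mm below the insert tops). Origin: centre of its underside, under the middle of the pocket; z up. Pocket felt-lined, 10 mm deep: floor 4 mm, insert top 14 mm above the origin.
- nest_block: Fixed tray insert for the block: rectangular pocket 85 (x) x 60 (y) mm. Pale wood, 110 (x) x 80 (y) x 14 mm high, one of four set edge to edge, two by two, in the low wooden tray (rim 2 mm below the insert tops). Origin: centre of its underside, under the middle of the pocket; z up. Pocket felt-lined, 10 mm deep: floor 4 mm, insert top 14 mm above the origin.
- nest_vblock: Fixed tray insert for the V-block: rectangular pocket 60 (x) x 55 (y) mm. Pale wood, 110 (x) x 80 (y) x 14 mm high, one of four set edge to edge, two by two, in the low wooden tray (rim 2 mm below the insert tops). Origin: centre of its underside, under the middle of the pocket; z up. Pocket felt-lined, 10 mm deep: floor 4 mm, insert top 14 mm above the origin.
- nest_jack: Fixed tray insert for the jack: round pocket 48 mm in diameter. Pale wood, 110 (x) x 80 (y) x 14 mm high, one of four set edge to edge, two by two, in the low wooden tray (rim 2 mm below the insert tops). Origin: centre of its underside, under the middle of the pocket; z up. Pocket felt-lined, 10 mm deep: floor 4 mm, insert top 14 mm above the origin.
- free_bin: The one empty compartment of the low red shaft box (three alike side by side along y, 63 mm apart; the other two each hold such a shaft). Fixed, 84 (x) x 62 (y) x 11 mm high, walls 4 mm (box rim 1 mm higher); flat floor 18 mm wide, 4 mm above the origin, its sides gently rising. Origin: centre of its underside. A shaft lies along x, its axis 17 mm above the origin.

How it is judged:
By the outcome, as a careful person would: the job done as asked, in the order asked, and still so for the second after the job is handed in, with the robot touching nothing.
It also fails if it takes over 141 s, if anything falls off the work surface, if the arm or the gripper's body presses on something with over 40 N, if the wrist force passes 120 N, or if a joint passes its speed limit or range.

### The arm

A 6-joint arm with a two-finger parallel gripper is mounted at the origin on the work surface. World frame = base frame: x ahead of the robot, y to its left, z up, the work surface at z = 0. Lengths are in m, angles in rad, forces in N, time in s.
With the tool pointing down it reaches from about 0.35 to 0.95 m from the base axis. Payload 17.4 kg.
Tool frame: the origin (TCP) lies midway between the tips of the shut fingers; the grasp point (between the pads) lies 19 mm behind it; z points along the fingers, y is the line along which they close (so a half turn about z gives the same grasp; the last joint's range is limited). The gripper opens to 93 mm and grips with 3 to 60 N. Pads are 15 mm wide; open, the fingers measure 128 mm over their backs; the gripper's body (75 mm by 188 mm) begins 65 mm behind the grasp point.
Start: joints at [-1.302, 0.116, 1.442, -0, 1.584, -0.038], TCP at [0.204, -0.643, 0.219] pointing down, gripper open.
Joint ranges: [-2.83, 2.83], [-0.83, 2.19], [0.07, 2.5], [-1.14, 4.28], [0.01, 3], [-2.97, 2.97]. Speed limits (rad/s): [1.89, 1.89, 2.22, 3.14, 3.14, 3.14].

### API

Orientations are given as a unit quaternion [x, y, z, w].
In Python, from cell import ctrl, capture, camera_params gives the robot as it stands. The module is installed in compiled form; this text tells all that it offers.
- The arm moves only by the shell command python3 -m inch 'ROWS' [FORCE]. ROWS is JSON, a list of rows, each a list of 7 numbers: the turn, a rotation vector about the tool's x, y, z in rad, then the shift along the tool's x, y, z in cm, then the closure, from -1 (fully open) to 1 (shut). In form: [[rx, ry, rz, dx, dy, dz, hand], ...]. A call has 1 to 12 rows; each row is the pose to reach, as a shift and turn from the pose commanded when the call began, along the tool's axes at that moment; what a row does not reach only later rows make up. A row lasts 1/10 s, in which the tool goes at most 50 mm and 8.59 degrees, less where a joint would pass 70% of its speed; a pose out of reach is approached as far as the arm can. A call with a gripper value outside its range is refused whole. The fingers move at their own pace and stop on an object; FORCE is the grip in N (left out, the last holds). Time passes only in rows, so rows that repeat a pose let the fingers close. It gives the time, the measured TCP pose, the force, the opening and the grip force at its end, in the units of the state.
- ctrl.state(): the state, without advancing time (a new reading comes with each control period).
- capture(name): name is "side" or "top"; returns the picture (384x512x3 uint8, red, green, blue); there is no depth.
- camera_params(name): a dict with "fx", "fy", "cx", "cy" (pixels), "D" ([k1, k2, p1, p2, k3] as OpenCV has them; the pictures are not rectified), "R" (3x3) and "t" (3): a world point X has camera coordinates R X + t. Camera axes: x right, y down, z forward; pixel columns grow to the right and rows downward; lengths in m; the calibration is good to about 2 mm. A picture is of the moment at which its call begins. camera_params takes no time and is no camera call.
- ctrl.finish_job(): hands the job in; it is judged then, once.
The state is a dict: "clock": time; "joint_pos": joint angles; "dq": joint speeds; "joint_torque": joint torques, N m; "tool_pos": TCP position; "orientation": TCP orientation; "ft_force": force on the tool from outside, world axes, zero at the start; "moment": the same for the moment, N m; "finger_gap": finger opening in m; "grasp_force": force on a finger pad.
Only numpy, scipy, OpenCV 4.12 (cv2) and the standard library are available. Lean on these libraries where they do the work, as an engineer would, in place of code of your own. Each camera call takes 0.05 s, during which the arm holds its last target. There are 200 camera calls.

## Working session

There is one attempt and no reset: what is moved stays moved. The work goes in short steps, Python scripts to look and compute and a shell command to move; the robot and the scene stay as the last step left them, time stands still between calls to the robot, and variables do not carry over. Pictures are saved under pics/ and viewed, at most 19 in all, crops included, and the job is handed in when it is done.

```bash
mkdir -p pics; python3 - <<'E'
from cell import ctrl,capture,camera_params
import cv2
for n in("top","side"):
    cv2.imwrite(f"pics/{n}0.png",cv2.resize(capture(n)[:,:,::-1],(800,600),interpolation=cv2.INTER_CUBIC))
    print(n,camera_params(n))
s=ctrl.state();print(s)
E
```

```text
top {'fx': 412.42505940289385, 'fy': 412.42505940289385, 'cx': 252.36960660709164, 'cy': 200.0045706850784, 'D': array([-0.05621568,  0.        ,  0.        ,  0.        ,  0.        ]), 'R': array([[ 0.0197069 , -0.99977803, -0.00745212],
       [-0.99880849, -0.01935386, -0.0447998 ],
       [ 0.04464563,  0.00832611, -0.99896819]]), 't': array([0.01095286, 0.52048693, 0.98702755])}
side {'fx': 418.1215458756684, 'fy': 418.1215458756684, 'cx': 260.032784720397, 'cy': 195.96896323308144, 'D': array([-0.14485914,  0.        ,  0.        ,  0.        ,  0.        ]), 'R': array([[ 0.94823565, -0.31691978, -0.02027312],
       [-0.23025418, -0.64215621, -0.73117605],
       [ 0.21870564,  0.69799517, -0.68188751]]), 't': array([-0.48759616,  0.19786362,  0.92692842])}
{'clock': 0.1, 'joint_pos': array([-1.30177249e+00,  1.16471625e-01,  1.44220649e+00, -4.65388895e-05,
        1.58398878e+00, -3.77658750e-02]), 'dq': array([ 0.00107024, -0.00141099, -0.00079551, -0.000816  , -0.00085545,
        0.00103008]), 'joint_torque': array([ 3.41523701e-03, -7.22892666e+01, -6.23864293e+01,  7.81505113e-02,
        2.27463024e-02, -7.53500831e-05]), 'tool_pos': array([ 0.20380162, -0.64330781,  0.21795136]), 'orientation': array([ 9.88257962e-01,  1.52793686e-01, -8.50805827e-05, -5.30849241e-04]), 'ft_force': array([0.46981271, 0.19182679, 0.69359512]), 'moment': array([ 0.0410374 , -0.0753263 ,  0.00272558]), 'grasp_force': 0.0, 'finger_gap': 0.09308283178512315}
```

View pics/top0.png

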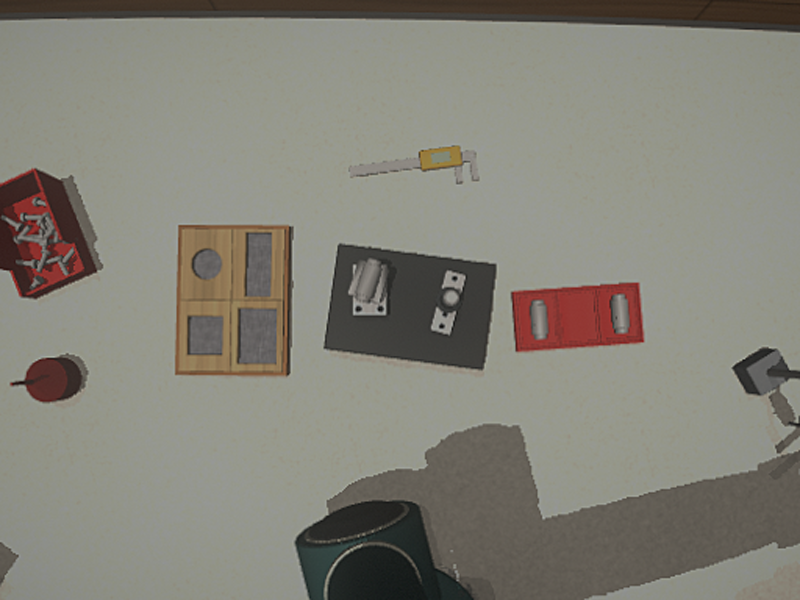

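View pics/side0.png

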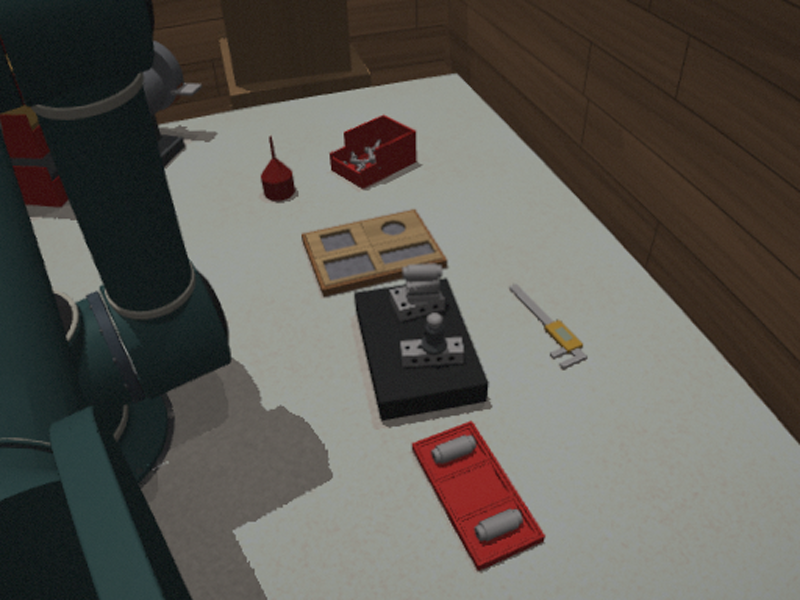

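The V-block and shaft stand on the broad block (about 370,285 in the top view) and the jack on the bar (450,300). The tray is at 235,300, with the round pocket at 207,263, bar at 258,265, V-block at 206,335 and block at 258,335. The empty compartment is the middle one, at 578,317. I'll zoom in for accurate pixels.

```bash
cat > h.py <<'E'
import numpy as np,cv2
from cell import ctrl,capture,camera_params
def KD(n):
    p=camera_params(n);return p,np.array([[p['fx'],0,p['cx']],[0,p['fy'],p['cy']],[0,0,1]]),p['D']
def world(n,px,z):
    p,K,D=KD(n);u=cv2.undistortPoints(np.array(px,float).reshape(-1,1,2),K,D).reshape(-1,2)
    C=-p['R'].T@p['t'];d=np.c_[u,np.ones(len(u))]@p['R'];return C+d*((z-C[2])/d[:,2])[:,None]
def proj(n,X):
    p,K,D=KD(n);return cv2.projectPoints(np.array(X,float).reshape(-1,1,3),cv2.Rodrigues(p['R'])[0],p['t'],K,D)[0].reshape(-1,2)
def crop(n,x0,y0,w,h,s,f,img=None):
    im=capture(n) if img is None else img
    cv2.imwrite(f,cv2.resize(im[y0:y0+h,x0:x0+w,::-1],None,fx=s,fy=s,interpolation=cv2.INTER_CUBIC))
E
python3 - <<'E'
from h import *
t=capture("top")
crop("top",200,145,125,95,6,"pics/t1.png",t)
a=cv2.resize(t[140:245,108:192,::-1],None,fx=4.5,fy=4.5,interpolation=cv2.INTER_CUBIC)
b=cv2.resize(t[170:240,322:417,::-1],None,fx=4.5,fy=4.5,interpolation=cv2.INTER_CUBIC)
c=np.zeros((a.shape[0],800,3),np.uint8);c[:,:a.shape[1]]=a;b=b[:,:800-a.shape[1]];c[:b.shape[0],a.shape[1]:a.shape[1]+b.shape[1]]=b;print(a.shape)
cv2.imwrite("pics/t2.png",c)
crop("side",215,155,110,115,5,"pics/s1.png")
E
```

```text
(472, 378, 3)
```

View pics/t1.png

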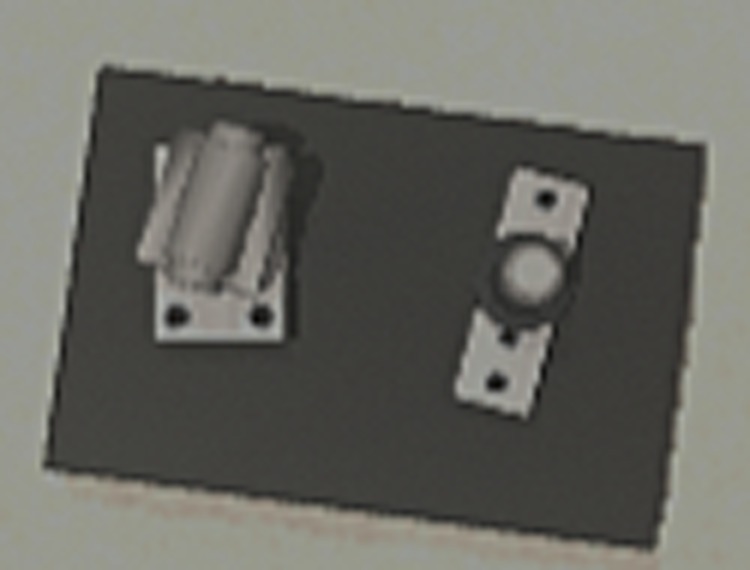

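View pics/t2.png

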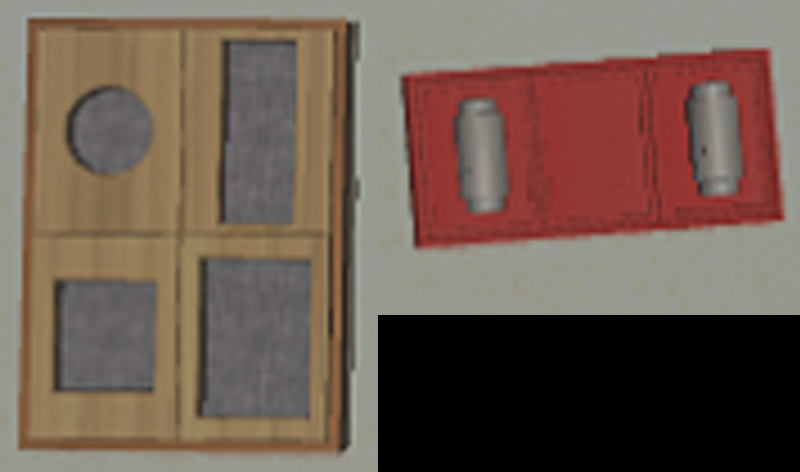

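View pics/s1.png

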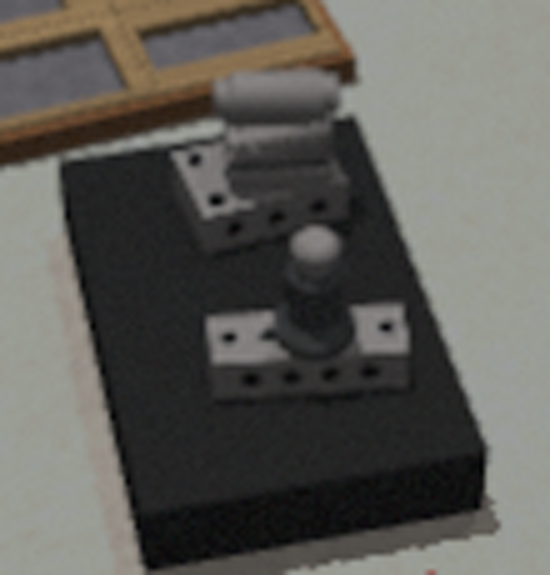

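Top crop: block top corners at (155,341), (284,341) and (157,148); bar corners (517,168), (592,184), (530,417), (455,398); jack cap (532,273); shaft axis running (238,125)–(196,287). The pockets and box corners read cleanly in the second crop.

```bash
python3 - <<'E'
from h import *
T=lambda pts:np.array(pts,float)/6+[200,145]-.4
U=lambda pts:np.array(pts,float)/4.5+[108,140]-.4
B=lambda pts:(np.array(pts,float)-[378,0])/4.5+[322,170]-.4
np.set_printoptions(precision=4,suppress=True)
def quad(name,p,z):
    w=world("top",p,z)[:,:2];s=[np.linalg.norm(w[i]-w[(i+1)%4]) for i in range(4)]
    d=(w[0]-w[3])+(w[1]-w[2]);print(name,w.mean(0),"sides",np.round(s,4),"yaw",np.degrees(np.arctan2(d[1],d[0])))
bl=world("top",T([(157,148),(155,341),(284,341)]),.075)[:,:2]
d=bl[0]-bl[1];e=bl[2]-bl[1];print("block corners",bl.ravel(),"yaw",np.degrees(np.arctan2(d[1],d[0])),np.degrees(np.arctan2(e[1],e[0]))+90,np.linalg.norm(d),np.linalg.norm(e))
quad("bar",T([(517,168),(592,184),(530,417),(455,398)]),.075)
quad("vb",T([(180,132),(290,150),(262,295),(138,262)]),.110)
print("jackcap",world("top",T([(532,273)]),.133), "foot",world("top",T([(530,283)]),.081))
sh=world("top",T([(237,124),(196,288)]),.1174)[:,:2];d=sh[0]-sh[1];print("shaft",sh.mean(0),np.linalg.norm(d),np.degrees(np.arctan2(d[1],d[0])))
for n,p in dict(tray=[(28,18),(350,20),(345,452),(20,447)],jp=[(67,87),(153,87),(153,173),(67,173)],barp=[(223,40),(297,40),(293,224),(221,222)],blp=[(203,258),(312,261),(309,417),(198,415)],vp=[(56,279),(157,280),(155,391),(54,390)]).items(): quad(n,U(p),.014)
quad("box",B([(402,75),(770,50),(783,220),(415,246)]),.012)
quad("plate",T([(100,66),(706,146),(654,550),(44,468)]),.05)
# heights by side camera: side crop s1 scale 5 origin 215,155
S=lambda pts:np.array(pts,float)/5+[215,155]-.4
print("side jackcap",world("side",S([(318,243)]),.133)," bar near corners",world("side",S([(205,317),(214,362),(409,352),(403,303)]),.075))
print("side block corners",world("side",S([(170,152),(210,215)]),.075),"shaft mid",world("side",S([(277,92)]),.1174))
E
```

```text
block corners [0.5862 0.0826 0.5129 0.0816 0.5139 0.0329] yaw 0.7181497820007525 1.1124374742070842 0.07333670335825261 0.048798586641075135
bar [ 0.5344 -0.0574] sides [0.0291 0.0914 0.0292 0.0903] yaw -14.051002805895324
vb [0.5599 0.0573] sides [0.0408 0.054  0.0468 0.05  ] yaw -13.012249518336864
jackcap [[ 0.5373 -0.0559  0.133 ]] foot [[ 0.5372 -0.0593  0.081 ]]
shaft [0.5606 0.0574] 0.061343513744580774 -12.758309701761272
tray [0.5362 0.2737] sides [0.1768 0.2334 0.1765 0.2333] yaw 0.9386351363000532
jp [0.5914 0.3165] sides [0.0473 0.0469 0.0472 0.047 ] yaw 2.0308445345190966
barp [0.5921 0.2353] sides [0.0404 0.1    0.0392 0.0991] yaw 0.8390416448994441
blp [0.4805 0.2336] sides [0.0592 0.0839 0.0601 0.0846] yaw 0.1540902558850435
vp [0.4803 0.3152] sides [0.0553 0.0599 0.0551 0.06  ] yaw 0.7782423575372516
box [ 0.5199 -0.263 ] sides [0.201  0.0922 0.2002 0.0923] yaw 4.801977390775383
plate [ 0.5289 -0.002 ] sides [0.2384 0.1584 0.2383 0.1582] yaw -6.553959327398431
side jackcap [[ 0.5385 -0.0609  0.133 ]]  bar near corners [[ 0.494  -0.0332  0.075 ]
 [ 0.4891 -0.0614  0.075 ]
 [ 0.5739 -0.0851  0.075 ]
 [ 0.5829 -0.0555  0.075 ]]
side block corners [[0.5129 0.0815 0.075 ]
 [0.5174 0.0311 0.075 ]] shaft mid [[0.562  0.0595 0.1174]]
```

```bash
cat >> h.py <<'E'
from scipy.spatial.transform import Rotation as Ro
def rel(x,y,z,yaw):
    """shift (cm) and turn to bring TCP to x,y,z with tool x-axis at yaw deg (mod 180), tool down"""
    s=ctrl.state();R0=Ro.from_quat(s['orientation']);best=None
    for k in(0,180):
        a=np.radians(yaw+k);c,sn=np.cos(a),np.sin(a)
        Rt=np.array([[c,sn,0],[sn,-c,0],[0,0,-1]]);r=(R0.inv()*Ro.from_matrix(Rt)).as_rotvec()
        if best is None or np.linalg.norm(r)<np.linalg.norm(best):best=r
    d=R0.inv().apply(np.array([x,y,z])-s['tool_pos'])*100
    print("rot",np.round(best,4),"cm",np.round(d,2),"| t",round(s['clock'],1),"pos",np.round(s['tool_pos'],4),"j",np.round(s['joint_pos'],2),"F",np.round(s['ft_force'],1),"gap",round(s['finger_gap'],4),"g",round(s['grasp_force'],1))
E
echo 'import sys;from h import *;rel(*map(float,sys.argv[1:5]))' > rel.py
python3 rel.py .5615 .0578 .2 -13
```

```text
rot [-6.000e-04  1.000e-04  5.337e-01] cm [ 55.27 -56.04   1.86] | t 0.2 pos [ 0.2038 -0.6434  0.2182] j [-1.3   0.12  1.44  0.    1.58 -0.04] F [-0.2 -0.1 -0.4] gap 0.0932 g 0.0
```

```bash
r='x'; python3 -m inch '[[0,0,0.53,55.3,-56,1.9,-1],[0,0,0.53,55.3,-56,1.9,-1],[0,0,0.53,55.3,-56,1.9,-1],[0,0,0.53,55.3,-56,1.9,-1],[0,0,0.53,55.3,-56,1.9,-1],[0,0,0.53,55.3,-56,1.9,-1],[0,0,0.53,55.3,-56,1.9,-1],[0,0,0.53,55.3,-56,1.9,-1],[0,0,0.53,55.3,-56,1.9,-1],[0,0,0.53,55.3,-56,1.9,-1],[0,0,0.53,55.3,-56,1.9,-1],[0,0,0.53,55.3,-56,1.9,-1]]' 30; python3 rel.py .5615 .0578 .2 -13
```

```text
clock: 1.4
tool_pos: [0.4772, -0.1073, 0.2043]
orientation: [0.994, -0.111, 0.0, 0.0]
ft_force: [2.3, -0.5, 0.4]
finger_gap: 0.093
grasp_force: 0.0
rot [ 0.0001 -0.0006  0.0036] cm [  4.57 -17.97   0.43] | t 1.4 pos [ 0.4772 -0.1073  0.2043] j [-0.27 -0.29  1.85 -0.    1.59  1.52] F [ 2.3 -0.5  0.4] gap 0.093 g 0.0
```

```bash
python3 -m inch '[[0,0,0,4.5,-17.5,0.4,-1],[0,0,0,4.5,-17.5,0.4,-1],[0,0,0,4.5,-17.5,0.4,-1],[0,0,0,4.5,-17.5,0.4,-1],[0,0,0,4.5,-17.5,0.4,-1],[0,0,0,4.5,-17.5,0.4,-1],[0,0,0,4.5,-17.5,0.4,-1],[0,0,0,4.5,-17.5,0.4,-1]]' >/dev/null; python3 rel.py .5615 .0578 .112 -13
```

```text
rot [-0.     -0.0004  0.0023] cm [ 0.07 -0.78  8.84] | t 2.2 pos [0.5591 0.0503 0.2004] j [ 0.04 -0.13  1.71 -0.    1.56  1.84] F [0.4 0.1 0.3] gap 0.0931 g 0.0
```

```bash
python3 -m inch '[[0,0,0,0.1,-0.7,0,-1],[0,0,0,0.1,-0.7,0,-1],[0,0,0,0.1,-0.7,4,-1],[0,0,0,0.1,-0.7,7,-1],[0,0,0,0.1,-0.7,7,-1],[0,0,0,0.1,-0.7,7,-1],[0,0,0,0.1,-0.7,7,-1]]' >/dev/null; python3 rel.py .5615 .0578 .112 -13; python3 - <<'E'
from h import *
crop("top",200,140,110,100,5,"pics/t3.png")
E
```

```text
rot [-0.0007 -0.0024  0.0037] cm [-0.12  0.05  2.04] | t 2.9 pos [0.5627 0.058  0.1324] j [ 0.06 -0.09  1.79 -0.    1.44  1.85] F [ 0.3 -0.3  0.6] gap 0.0927 g 0.0
```

View pics/t3.png

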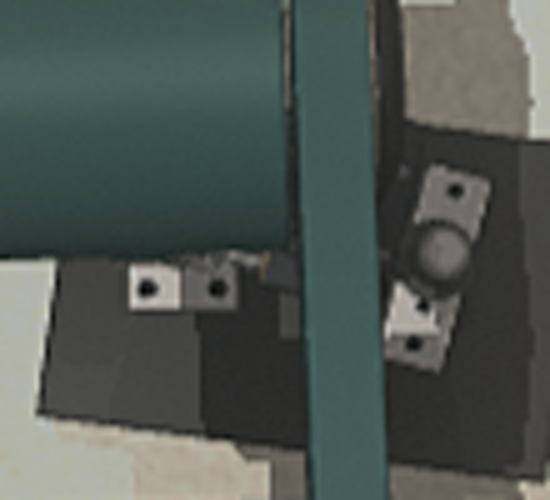

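The gripper hides the shaft in this view; the bar and jack at (440,250) are clear of it. I'll descend and grip.

```bash
python3 -m inch '[[0,0,0,-0.05,0,1,-0.3],[0,0,0,-0.05,0,2,-0.1],[0,0,0,-0.05,0,2,-0.1],[0,0,0,-0.05,0,2,0],[0,0,0,-0.05,0,2,0],[0,0,0,-0.05,0,2,0.1],[0,0,0,-0.05,0,2,0.2],[0,0,0,-0.05,0,2,0.3]]' 20; python3 -m inch '[[0,0,0,0,0,0,1],[0,0,0,0,0,0,1],[0,0,0,0,0,0,1],[0,0,0,0,0,0,1],[0,0,0,0,0,0,1],[0,0,0,0,0,0,1]]' 25; python3 rel.py .5615 .0578 .112 -13
```

```text
clock: 3.75
tool_pos: [0.5615, 0.0581, 0.1103]
orientation: [0.994, -0.111, 0.0, -0.0]
ft_force: [-0.6, -0.2, -0.2]
finger_gap: 0.0347
grasp_force: 0.0
clock: 4.35
tool_pos: [0.5615, 0.0579, 0.1104]
orientation: [0.994, -0.111, 0.0, 0.0]
ft_force: [0.1, -4.9, 5.6]
finger_gap: 0.0253
grasp_force: 24.9
rot [ 0.0002 -0.0004  0.0036] cm [ 0.    0.01 -0.16] | t 4.3 pos [0.5615 0.0579 0.1104] j [ 0.06 -0.07  1.81 -0.    1.4   1.85] F [ 0.1 -4.9  5.6] gap 0.0253 g 24.9
```

```bash
python3 -m inch '[[0,0,0,0,0,-1,1],[0,0,0,0,0,-4,1],[0,0,0,0,0,-8,1],[0,0,0,0,0,-9,1],[0,0,0,0,0,-9,1],[0,0,0,0,0,-9,1],[0,0,0,0,0,-9,1]]'; python3 rel.py .52 -.263 .2 4.8; python3 -c "
from h import *
cv2.imwrite('pics/s2.png',cv2.resize(capture('side')[100:350,150:400,::-1],None,fx=2.2,fy=2.2))"
```

```text
clock: 5.05
tool_pos: [0.5608, 0.0581, 0.1983]
orientation: [0.994, -0.111, -0.001, 0.0]
ft_force: [-0.2, 1.1, -1.8]
finger_gap: 0.0253
grasp_force: 24.8
rot [ 1.000e-04  2.500e-03 -3.069e-01] cm [ 3.13 32.22 -0.16] | t 5.0 pos [0.5608 0.0581 0.1983] j [ 0.06 -0.12  1.71  0.    1.55  1.85] F [-0.2  1.1 -1.8] gap 0.0253 g 24.8
```

View pics/s2.png

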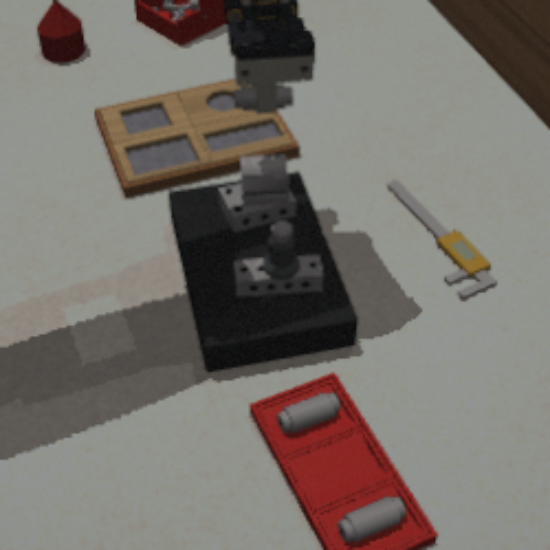

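Shaft is held level and centred at (265,97), and the V-block is undisturbed at (263,180). On to the bin.

```bash
python3 -m inch '[[0,0,-0.307,3.1,32.2,0,1],[0,0,-0.307,3.1,32.2,0,1],[0,0,-0.307,3.1,32.2,0,1],[0,0,-0.307,3.1,32.2,0,1],[0,0,-0.307,3.1,32.2,0,1],[0,0,-0.307,3.1,32.2,0,1],[0,0,-0.307,3.1,32.2,0,1],[0,0,-0.307,3.1,32.2,0,1],[0,0,-0.307,3.1,32.2,0,1],[0,0,-0.307,3.1,32.2,0,1],[0,0,-0.307,3.1,32.2,0,1],[0,0,-0.307,3.1,32.2,0,1]]'>/dev/null; python3 rel.py .52 -.263 .05 4.8
```

```text
rot [ 0.     -0.0001  0.0013] cm [-0.07  0.1  15.02] | t 6.3 pos [ 0.5206 -0.2619  0.2002] j [-0.51 -0.08  1.67  0.    1.55  0.98] F [ 1.   0.3 -2.3] gap 0.0256 g 24.8
```

```bash
python3 -m inch '[[0,0,0,-0.05,0.1,5,1],[0,0,0,-0.05,0.1,10,1],[0,0,0,-0.05,0.1,15,1],[0,0,0,-0.05,0.1,17,1],[0,0,0,-0.05,0.1,18,1],[0,0,0,-0.05,0.1,18,1],[0,0,0,-0.05,0.1,18,1],[0,0,0,-0.05,0.1,18,1]]' >/dev/null; python3 rel.py .52 -.263 .01 4.8;python3 -c "
from h import *
cv2.imwrite('pics/s3.png',cv2.resize(capture('side')[230:370,230:370,::-1],None,fx=4,fy=4))"
```

```text
rot [ 0.0015 -0.0022  0.0002] cm [-0.07 -0.13  1.21] | t 7.1 pos [ 0.5208 -0.2642  0.0221] j [-0.51  0.04  1.85  0.    1.25  0.97] F [-0.3 -0.1 -1.6] gap 0.0253 g 24.8
```

View pics/s3.png

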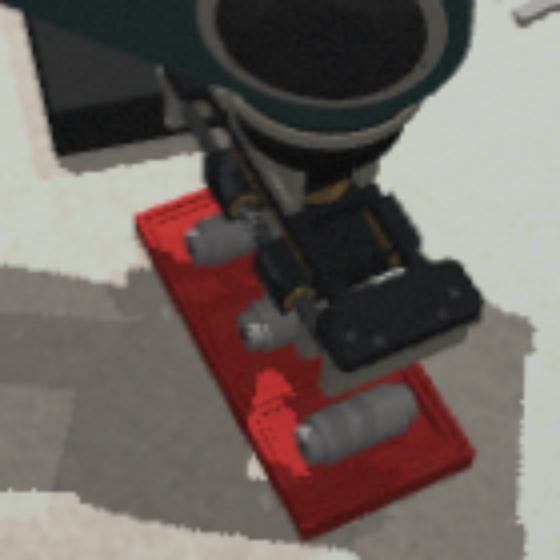

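The shaft hangs over the middle compartment (265,330), parallel to its neighbours. Lowering it in small steps.

```bash
python3 -m inch '[[0,0,0,-0.05,-0.1,0.5,1],[0,0,0,-0.05,-0.1,0.9,1],[0,0,0,-0.05,-0.1,0.9,1],[0,0,0,-0.05,-0.1,0.9,1],[0,0,0,-0.05,-0.1,0.9,1]]'|egrep 'pos|ft'; for i in 1; do python3 -m inch '[[0,0,0,0,0,0.1,1],[0,0,0,0,0,0.1,1]]'|egrep 'pos|ft'; python3 -m inch '[[0,0,0,0,0,0.1,1],[0,0,0,0,0,0.1,1]]'|egrep 'pos|ft';  done
```

```text
tool_pos: [0.5202, -0.2631, 0.0125]
ft_force: [-0.5, 1.7, 10.7]
tool_pos: [0.5203, -0.2632, 0.0125]
ft_force: [-5.8, 5.2, 22.1]
tool_pos: [0.5205, -0.2633, 0.0123]
ft_force: [-9.9, 6.3, 31.2]
```

```bash
python3 -m inch '[[0,0,0,0,0,-0.2,1],[0,0,0,0,0,-0.2,1],[0,0,0,0,0,-0.2,1]]' 10|egrep 'pos|ft|gra'; python3 -m inch '[[0,0,0,0,0,0,1],[0,0,0,0,0,0,1],[0,0,0,0,0,0,1]]' 3|egrep 'pos|ft|gra'; python3 -m inch '[[0,0,0,0,0,0,0.4],[0,0,0,0,0,0,0.35],[0,0,0,0,0,0,0.3],[0,0,0,0,0,0,0.25],[0,0,0,0,0,0,0.25]]' |egrep 'pos|ft|gap'
python3 -m inch '[[0,0,0,0,0,-1,0.25],[0,0,0,0,0,-4,0.2],[0,0,0,0,0,-9,0],[0,0,0,0,0,-14,-0.2],[0,0,0,0,0,-18,-0.4],[0,0,0,0,0,-18,-0.4],[0,0,0,0,0,-18,-0.4],[0,0,0,0,0,-18,-0.4]]' 25 |egrep 'pos|ft|gap'; python3 rel.py .5608 .058 .2 -13
```

```text
tool_pos: [0.5198, -0.2631, 0.0119]
ft_force: [-0.9, 0.8, 9.8]
grasp_force: 9.9
tool_pos: [0.5196, -0.263, 0.0113]
ft_force: [2.4, -0.6, 4.3]
grasp_force: 3.0
tool_pos: [0.5194, -0.2635, 0.0113]
ft_force: [0.8, -6.1, 3.9]
finger_gap: 0.0286
tool_pos: [0.5188, -0.2625, 0.1896]
ft_force: [-1.2, 0.2, -0.2]
finger_gap: 0.0651
rot [-0.0011  0.0021  0.3107] cm [  6.87 -31.59  -1.01] | t 9.9 pos [ 0.5188 -0.2625  0.1896] j [-0.51 -0.08  1.68  0.    1.54  0.97] F [-1.2  0.2 -0.2] gap 0.0651 g 0.0
```

```bash
python3 -m inch '[[0,0,0.31,6.9,-31.6,-1,-1],[0,0,0.31,6.9,-31.6,-1,-1],[0,0,0.31,6.9,-31.6,-1,-1],[0,0,0.31,6.9,-31.6,-1,-1],[0,0,0.31,6.9,-31.6,-1,-1],[0,0,0.31,6.9,-31.6,-1,-1],[0,0,0.31,6.9,-31.6,-1,-1],[0,0,0.31,6.9,-31.6,-1,-1],[0,0,0.31,6.9,-31.6,-1,-1],[0,0,0.31,6.9,-31.6,-1,-1],[0,0,0.31,6.9,-31.6,-1,-1],[0,0,0.31,6.9,-31.6,-1,-1]]'>/dev/null; python3 rel.py .5608 .058 .088 -13;python3 -c "
from h import *
cv2.imwrite('pics/s4.png',cv2.resize(capture('side')[160:370,210:370,::-1],None,fx=2.8,fy=2.8))"
```

```text
rot [ 0.0001  0.0002 -0.0006] cm [-0.1  -0.09 11.3 ] | t 11.2 pos [0.5616 0.0569 0.201 ] j [ 0.06 -0.12  1.71 -0.    1.56  1.85] F [ 0.7 -0.2  0.3] gap 0.0928 g 0.0
```

View pics/s4.png

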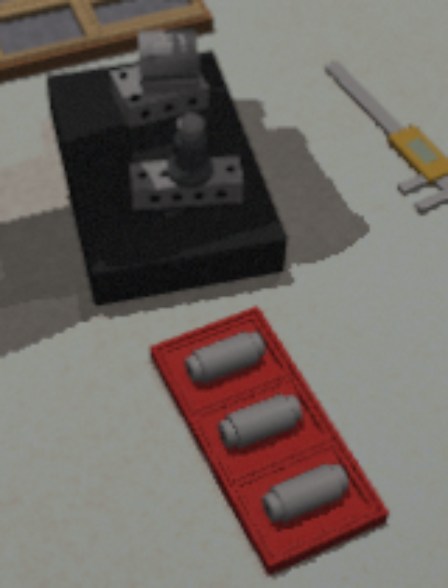

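The shaft lies in the middle compartment (260,420), parallel to the others. Now the V-block.

```bash
python3 -m inch '[[0,0,0,-0.05,-0.1,4,-1],[0,0,0,-0.05,-0.1,8,-1],[0,0,0,-0.05,-0.1,11.1,-0.6],[0,0,0,-0.05,-0.1,11.1,-0.4],[0,0,0,-0.05,-0.1,11.1,-0.2],[0,0,0,-0.05,-0.1,11.1,-0.1],[0,0,0,-0.05,-0.1,11.1,-0.05]]' 25 |egrep 'pos|ft|gap'; python3 -m inch '[[0,0,0,0,0,0,1],[0,0,0,0,0,0,1],[0,0,0,0,0,0,1],[0,0,0,0,0,0,1],[0,0,0,0,0,0,1]]' 35|egrep 'pos|ft|gap|gra';python3 -m inch '[[0,0,0,0,0,-0.5,1],[0,0,0,0,0,-4,1],[0,0,0,0,0,-8,1],[0,0,0,0,0,-8,1],[0,0,0,0,0,-8,1],[0,0,0,0,0,-8,1]]'|egrep 'pos|ft|gap|gra'; python3 rel.py .4803 .3152 .15 0.9
```

```text
tool_pos: [0.5623, 0.0589, 0.0922]
ft_force: [-0.3, -0.2, -0.1]
finger_gap: 0.0575
tool_pos: [0.5618, 0.0587, 0.0912]
ft_force: [-1.6, -1.9, 6.6]
finger_gap: 0.045
grasp_force: 34.9
tool_pos: [0.5607, 0.0589, 0.1685]
ft_force: [-0.1, 0.4, -4.2]
finger_gap: 0.0447
grasp_force: 34.9
rot [ 0.0003  0.0023 -0.2419] cm [-13.58 -23.18   1.86] | t 13.0 pos [0.5607 0.0589 0.1685] j [ 0.06 -0.11  1.75  0.    1.5   1.86] F [-0.1  0.4 -4.2] gap 0.0447 g 34.9
```

```bash
python3 -m inch '[[0,0,-0.24,-13.6,-23.2,0,1],[0,0,-0.24,-13.6,-23.2,0,1],[0,0,-0.24,-13.6,-23.2,0,1],[0,0,-0.24,-13.6,-23.2,0,1],[0,0,-0.24,-13.6,-23.2,0,1],[0,0,-0.24,-13.6,-23.2,0,1],[0,0,-0.24,-13.6,-23.2,0,1],[0,0,-0.24,-13.6,-23.2,7,1],[0,0,-0.24,-13.6,-23.2,10,1],[0,0,-0.24,-13.6,-23.2,11,1],[0,0,-0.24,-13.6,-23.2,11,1],[0,0,-0.24,-13.6,-23.2,11,1]]'>/dev/null; python3 rel.py .4803 .3152 .025 0.9; python3 -c "
from h import *
cv2.imwrite('pics/s5.png',cv2.resize(capture('side')[90:250,160:320,::-1],None,fx=3.4,fy=3.4))"
```

```text
rot [-0.0009 -0.0016 -0.0024] cm [-0.16  0.04  3.73] | t 14.2 pos [0.4819 0.3156 0.0623] j [ 0.54 -0.01  1.83  0.    1.32  2.09] F [-0.3 -0.1 -3.1] gap 0.0446 g 34.9
```

View pics/s5.png

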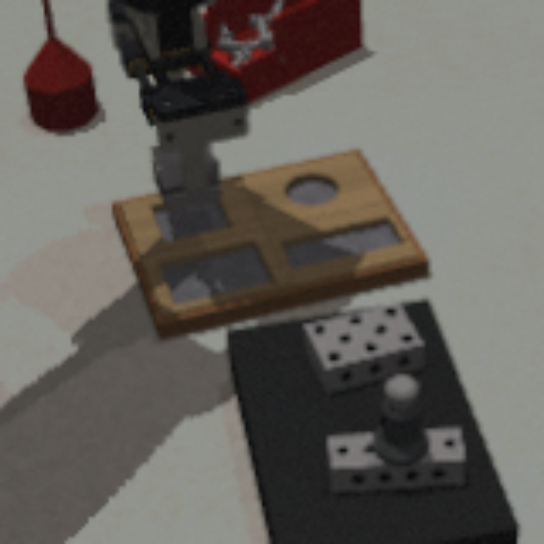

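The V-block is held level above its pocket (190,215); the block and jack are undisturbed. Lowering.

```bash
python3 -m inch '[[0,0,0,-0.1,0,1.5,1],[0,0,0,-0.1,0,3,1],[0,0,0,-0.1,0,3.5,1],[0,0,0,-0.1,0,3.7,1],[0,0,0,-0.1,0,3.7,1]]'|egrep 'pos|ft'; python3 -m inch '[[0,0,0,0,0,0.1,1],[0,0,0,0,0,0.2,1]]'|egrep 'pos|ft'; python3 -m inch '[[0,0,0,0,0,0.1,1],[0,0,0,0,0,0.15,1]]'|egrep 'pos|ft'
```

```text
tool_pos: [0.4801, 0.3154, 0.0252]
ft_force: [-13.5, -9.6, 27.9]
tool_pos: [0.4807, 0.3154, 0.0247]
ft_force: [-14.0, -15.7, 42.6]
tool_pos: [0.4815, 0.3154, 0.024]
ft_force: [-16.1, -18.1, 53.7]
```

```bash
python3 -m inch '[[0,0,0,0,0,-0.3,1],[0,0,0,0,0,-0.4,1],[0,0,0,0,0,-0.4,1]]' |egrep 'pos|ft|gra';  python3 -m inch '[[0,0,0,0,0,0,1],[0,0,0,0,0,0,1],[0,0,0,0,0,0,1]]' 4 |egrep 'pos|ft|gra'; python3 -c "
from h import *
cv2.imwrite('pics/s6.png',cv2.resize(capture('side')[110:210,170:290,::-1],None,fx=5,fy=5,interpolation=cv2.INTER_CUBIC))"
```

```text
tool_pos: [0.4805, 0.3156, 0.0242]
ft_force: [0.7, -1.8, 10.2]
grasp_force: 34.9
tool_pos: [0.4803, 0.3156, 0.0238]
ft_force: [1.9, -0.4, 6.2]
grasp_force: 4.0
```

View pics/s6.png

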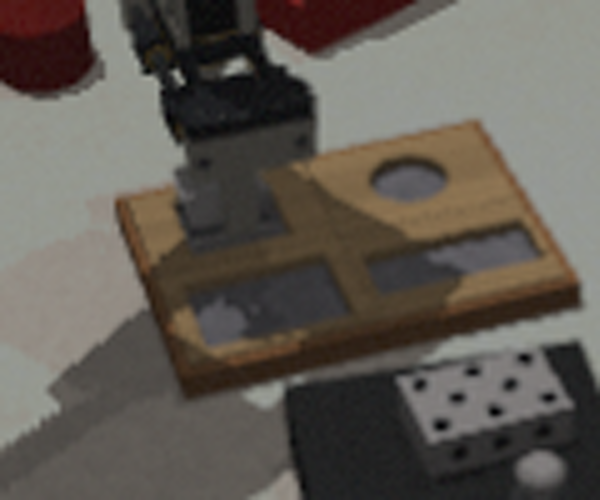

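The V-block sits inside its pocket, with felt visible on its right (270,210). Releasing, then on to the jack.

```bash
python3 -m inch '[[0,0,0,0,0,0,-0.05],[0,0,0,0,0,0,-0.15],[0,0,0,0,0,0,-0.25],[0,0,0,0,0,0,-0.25]]' 20 |egrep 'ft|gap'; python3 -m inch '[[0,0,0,0,0,-2,-0.25],[0,0,0,0,0,-6,-0.25],[0,0,0,0,0,-11,-0.25],[0,0,0,0,0,-16,-0.25],[0,0,0,0,0,-18,-0.25],[0,0,0,0,0,-18,-0.25],[0,0,0,0,0,-18,-0.25]]' |egrep 'pos|ft|gap'; python3 rel.py .5375 -.0585 .2 -14
```

```text
ft_force: [-0.1, -0.8, -0.1]
finger_gap: 0.0577
tool_pos: [0.4798, 0.3154, 0.2031]
ft_force: [0.3, -0.7, -0.4]
finger_gap: 0.0581
rot [1.000e-04 2.000e-04 2.582e-01] cm [ 5.25 37.47  0.31] | t 16.9 pos [0.4798 0.3154 0.2031] j [ 0.54 -0.1   1.68  0.    1.56  2.09] F [ 0.3 -0.7 -0.4] gap 0.0581 g 0.0
```

```bash
python3 -m inch '[[0,0,0,5.2,37.5,0.3,-0.3],[0,0,0,5.2,37.5,0.3,-0.3],[0,0,0,5.2,37.5,0.3,-0.3],[0,0,0,5.2,37.5,0.3,-0.3],[0,0,0,5.2,37.5,0.3,-0.3],[0,0,0,5.2,37.5,0.3,-0.3],[0,0,0,5.2,37.5,0.3,-0.3],[0,0,0,5.2,37.5,0.3,-0.3],[0,0,0,5.2,37.5,0.3,-0.3],[0,0,0,5.2,37.5,0.3,-0.3],[0,0,0,5.2,37.5,0.3,-0.3],[0,0,0,5.2,37.5,0.3,-0.3]]'>/dev/null; python3 rel.py .5375 -.0585 .088 0.9;python3 -c "
from h import *
cv2.imwrite('pics/c7.png',np.hstack([cv2.resize(capture('side')[110:240,170:320,::-1],None,fx=2.6,fy=2.6),cv2.resize(capture('top')[130:260,100:250,::-1],None,fx=2.6,fy=2.6)]))"
```

```text
rot [-0.0002  0.0005 -0.0005] cm [ 0.06  0.08 11.23] | t 18.1 pos [ 0.5369 -0.0577  0.2003] j [-0.15 -0.17  1.76  0.    1.56  1.4 ] F [-0.2 -0.2 -0.4] gap 0.0599 g 0.0
```

View pics/c7.png

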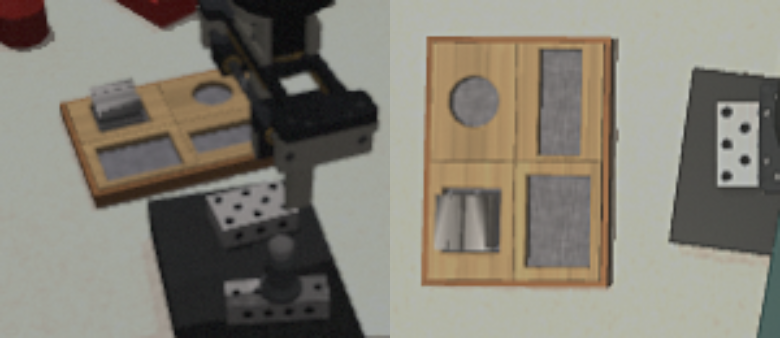

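The V-block sits in its pocket (470,220 in the top half). Now the jack.

```bash
python3 -m inch '[[0,0,0,0.05,0.1,4,-0.3],[0,0,0,0.05,0.1,8,-0.3],[0,0,0,0.05,0.1,11.1,-0.3],[0,0,0,0.05,0.1,11.1,-0.2],[0,0,0,0.05,0.1,11.1,0],[0,0,0,0.05,0.1,11.1,0.2],[0,0,0,0.05,0.1,11.1,0.3]]' 20 |egrep 'pos|ft|gap'; python3 -m inch '[[0,0,0,0,0,0,1],[0,0,0,0,0,0,1],[0,0,0,0,0,0,1],[0,0,0,0,0,0,1],[0,0,0,0,0,0,1]]' 30|egrep 'pos|ft|gap|gra';python3 -m inch '[[0,0,0,0,0,-0.5,1],[0,0,0,0,0,-4,1],[0,0,0,0,0,-8,1],[0,0,0,0,0,-8,1],[0,0,0,0,0,-8,1],[0,0,0,0,0,-8,1]]'|egrep 'pos|ft|gap|gra'; python3 rel.py .5914 .3165 .15 0.9
```

```text
tool_pos: [0.5384, -0.0598, 0.0917]
ft_force: [-0.0, 1.0, -0.1]
finger_gap: 0.0361
tool_pos: [0.5381, -0.0597, 0.0907]
ft_force: [-1.0, 2.9, 6.4]
finger_gap: 0.0252
grasp_force: 30.0
tool_pos: [0.537, -0.0598, 0.1683]
ft_force: [0.4, -0.1, -2.7]
finger_gap: 0.0253
grasp_force: 30.0
rot [-0.0002  0.0018 -0.002 ] cm [  5.96 -37.55   1.83] | t 20.0 pos [ 0.537  -0.0598  0.1683] j [-0.16 -0.16  1.8  -0.    1.51  1.4 ] F [ 0.4 -0.1 -2.7] gap 0.0253 g 30.0
```

```bash
python3 -m inch '[[0,0,0,6,-37.5,0,1],[0,0,0,6,-37.5,0,1],[0,0,0,6,-37.5,0,1],[0,0,0,6,-37.5,0,1],[0,0,0,6,-37.5,0,1],[0,0,0,6,-37.5,0,1],[0,0,0,6,-37.5,0,1],[0,0,0,6,-37.5,0,1],[0,0,0,6,-37.5,0,1],[0,0,0,6,-37.5,7,1],[0,0,0,6,-37.5,11,1],[0,0,0,6,-37.5,11,1]]'>/dev/null; python3 -m inch '[[0,0,0,0,0,0,1],[0,0,0,0,0,0,1]]'|egrep 'pos|ft';python3 rel.py .5914 .3165 .027 0.9; python3 -c "
from h import *
cv2.imwrite('pics/s8.png',cv2.resize(capture('side')[90:210,170:320,::-1],None,fx=4,fy=4,interpolation=cv2.INTER_CUBIC))"
```

```text
tool_pos: [0.5933, 0.3161, 0.062]
ft_force: [-1.0, 0.3, -2.3]
rot [-0.0009 -0.0019 -0.0023] cm [-0.2  -0.04  3.5 ] | t 21.4 pos [0.5933 0.3161 0.062 ] j [ 0.45  0.19  1.62 -0.    1.33  2.01] F [-1.   0.3 -2.3] gap 0.0253 g 30.0
```

View pics/s8.png

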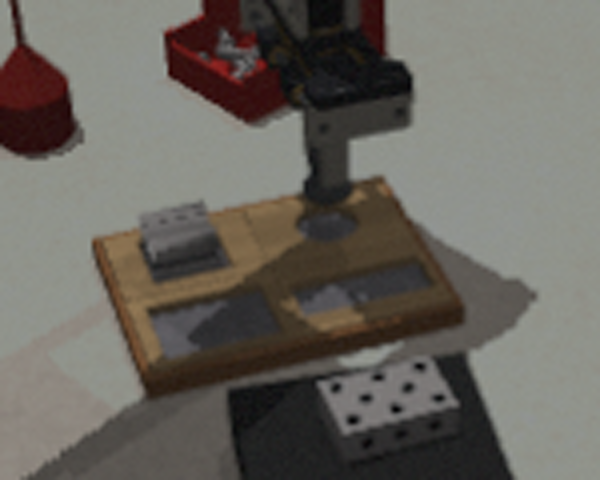

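Jack foot is centred over the round pocket (328,205), and the V-block sits in its pocket at left (183,245). Lowering.

```bash
python3 -m inch '[[0,0,0,-0.2,0,1.5,1],[0,0,0,-0.2,0,3,1],[0,0,0,-0.2,0,3.4,1],[0,0,0,-0.2,0,3.4,1],[0,0,0,-0.2,0,3.4,1]]'|egrep 'pos|ft'; python3 -m inch '[[0,0,0,0,0,0.1,1],[0,0,0,0,0,0.1,1],[0,0,0,0,0,0.1,1]]'|egrep 'pos|ft'; python3 -m inch '[[0,0,0,0,0,0.1,1],[0,0,0,0,0,0.1,1],[0,0,0,0,0,0.1,1]]'|egrep 'pos|ft'
```

```text
tool_pos: [0.5902, 0.3159, 0.0252]
ft_force: [-0.1, 0.1, -0.7]
tool_pos: [0.5903, 0.3159, 0.0252]
ft_force: [-5.2, -2.8, 7.9]
tool_pos: [0.5904, 0.316, 0.0251]
ft_force: [-9.5, -3.7, 16.1]
```

Contact came at the expected height (underside at 9.5 mm). Releasing.

```bash
python3 -m inch '[[0,0,0,0,0,-0.1,1],[0,0,0,0,0,-0.1,1]]' 4|egrep 'pos|ft|gra'; python3 -m inch '[[0,0,0,0,0,0,0.35],[0,0,0,0,0,0,0.25],[0,0,0,0,0,0,0.1],[0,0,0,0,0,0,0.1],[0,0,0,0,0,0,0.1]]' 20 |egrep 'ft|gap'; python3 -m inch '[[0,0,0,0,0,-2,0.1],[0,0,0,0,0,-6,0.1],[0,0,0,0,0,-11,0.1],[0,0,0,0,0,-16,0],[0,0,0,0,0,-17,-0.2],[0,0,0,0,0,-17,-0.2],[0,0,0,0,0,-17,-0.2]]' |egrep 'pos|ft|gap'; python3 rel.py .5355 -.0575 .16 -14
```

```text
tool_pos: [0.5906, 0.316, 0.025]
ft_force: [-1.6, -0.6, 6.5]
grasp_force: 4.0
ft_force: [-0.1, -0.3, 1.0]
finger_gap: 0.0415
tool_pos: [0.5901, 0.3158, 0.1931]
ft_force: [0.3, -0.8, 0.4]
finger_gap: 0.0557
rot [0.0008 0.0013 0.2582] cm [-5.97 37.25  3.34] | t 23.9 pos [0.5901 0.3158 0.1931] j [0.45 0.11 1.49 0.   1.54 2.01] F [ 0.3 -0.8  0.4] gap 0.0557 g 0.0
```

```bash
python3 -m inch '[[0,0,0.258,-5.9,37.2,0,-0.4],[0,0,0.258,-5.9,37.2,0,-0.4],[0,0,0.258,-5.9,37.2,0,-0.4],[0,0,0.258,-5.9,37.2,0,-0.4],[0,0,0.258,-5.9,37.2,0,-0.4],[0,0,0.258,-5.9,37.2,0,-0.4],[0,0,0.258,-5.9,37.2,0,-0.4],[0,0,0.258,-5.9,37.2,0,-0.4],[0,0,0.258,-5.9,37.2,3,-0.4],[0,0,0.258,-5.9,37.2,6,-0.4],[0,0,0.258,-5.9,37.2,8,-0.4],[0,0,0.258,-5.9,37.2,8,-0.4]]'>/dev/null; python3 -m inch '[[0,0,0,0,0,0,-0.4],[0,0,0,0,0,0,-0.4]]' >/dev/null;python3 rel.py .535 -.058 .063 -14; python3 -c "
from h import *
t=capture('top');s=capture('side')
cv2.imwrite('pics/c9.png',np.hstack([cv2.resize(s[110:240,170:320,::-1],None,fx=2.6,fy=2.6),cv2.resize(t[130:260,100:250,::-1],None,fx=2.6,fy=2.6)]))"
```

```text
rot [-0.0001 -0.0007  0.0003] cm [-0.16  0.17  5.25] | t 25.4 pos [ 0.5369 -0.0568  0.1155] j [-0.15 -0.13  1.86 -0.    1.42  1.66] F [ 0.3 -0.3  0.1] gap 0.0647 g 0.0
```

View pics/c9.png

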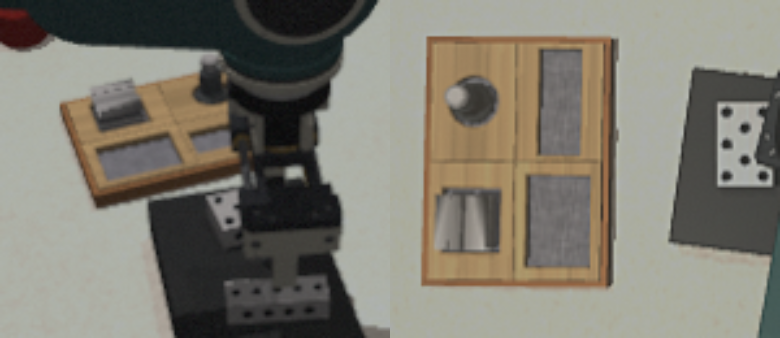

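The jack stands in its round pocket (472,98). Fingers are centred over the bar. Grasping it.

```bash
python3 -m inch '[[0,0,0,-0.15,0.15,3,-0.4],[0,0,0,-0.15,0.15,5,-0.3],[0,0,0,-0.15,0.15,5.3,-0.1],[0,0,0,-0.15,0.15,5.3,0],[0,0,0,-0.15,0.15,5.3,0.1],[0,0,0,-0.15,0.15,5.3,0.2]]' 25 |egrep 'pos|ft|gap'; python3 -m inch '[[0,0,0,0,0,0,1],[0,0,0,0,0,0,1],[0,0,0,0,0,0,1],[0,0,0,0,0,0,1],[0,0,0,0,0,0,1]]' 50|egrep 'pos|ft|gap|gra'
```

```text
tool_pos: [0.5353, -0.058, 0.063]
ft_force: [0.1, -0.2, 0.1]
finger_gap: 0.0389
tool_pos: [0.535, -0.058, 0.0624]
ft_force: [-1.0, 0.2, 5.5]
finger_gap: 0.0295
grasp_force: 50.0
```

```bash
python3 -m inch '[[0,0,0,0,0,-0.5,1],[0,0,0,0,0,-4,1],[0,0,0,0,0,-8,1],[0,0,0,0,0,-10,1],[0,0,0,0,0,-10,1],[0,0,0,0,0,-10,1]]'|egrep 'pos|ft|gap|gra'; python3 rel.py .5921 .2353 .08 0.9
```

```text
tool_pos: [0.5344, -0.0578, 0.1606]
ft_force: [0.6, -0.2, -4.3]
finger_gap: 0.0294
grasp_force: 50.0
rot [-1.000e-04  9.000e-04 -2.599e-01] cm [ -1.48 -29.84   8.06] | t 27.1 pos [ 0.5344 -0.0578  0.1606] j [-0.16 -0.16  1.81  0.    1.5   1.66] F [ 0.6 -0.2 -4.3] gap 0.0294 g 50.0
```

```bash
python3 -m inch '[[0,0,-0.26,-1.5,-29.9,0,1],[0,0,-0.26,-1.5,-29.9,0,1],[0,0,-0.26,-1.5,-29.9,0,1],[0,0,-0.26,-1.5,-29.9,0,1],[0,0,-0.26,-1.5,-29.9,0,1],[0,0,-0.26,-1.5,-29.9,0,1],[0,0,-0.26,-1.5,-29.9,0,1],[0,0,-0.26,-1.5,-29.9,4,1],[0,0,-0.26,-1.5,-29.9,8,1],[0,0,-0.26,-1.5,-29.9,11,1],[0,0,-0.26,-1.5,-29.9,11,1],[0,0,-0.26,-1.5,-29.9,11,1]]'>/dev/null; python3 -m inch '[[0,0,0,0,0,0,1],[0,0,0,0,0,0,1]]'|egrep 'gap|ft';python3 rel.py .5921 .2353 .022 0.9; python3 -c "
from h import *
cv2.imwrite('pics/s10.png',cv2.resize(capture('side')[90:220,170:320,::-1],None,fx=4,fy=4,interpolation=cv2.INTER_CUBIC))"
```

```text
ft_force: [0.1, -0.7, -4.3]
finger_gap: 0.0294
rot [-0.0008 -0.0023  0.    ] cm [-0.12  0.07  3.15] | t 28.6 pos [0.5932 0.236  0.0535] j [ 0.34  0.13  1.7  -0.    1.31  1.89] F [ 0.1 -0.7 -4.3] gap 0.0294 g 50.0
```

View pics/s10.png

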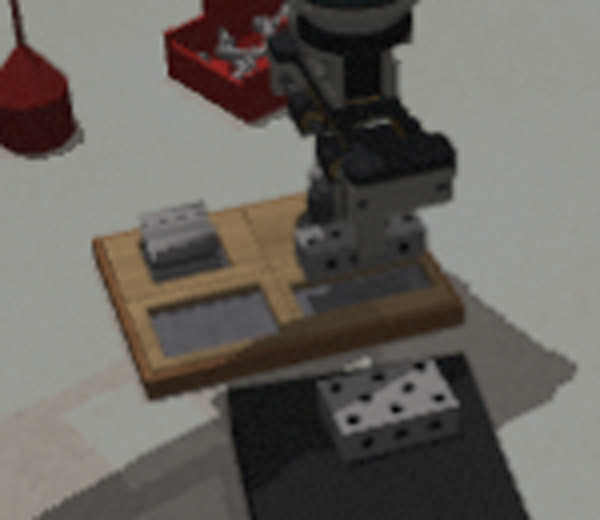

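The bar hangs level and aligned over its pocket (362,280). Lowering.

```bash
python3 -m inch '[[0,0,0,-0.1,0.05,1.5,1],[0,0,0,-0.1,0.05,2.6,1],[0,0,0,-0.1,0.05,2.9,1],[0,0,0,-0.1,0.05,3,1],[0,0,0,-0.1,0.05,3,1],[0,0,0,-0.1,0.05,3,1]]'|egrep 'pos|ft'; python3 -m inch '[[0,0,0,0,0,0.1,1],[0,0,0,0,0,0.1,1],[0,0,0,0,0,0.1,1]]'|egrep 'pos|ft'; python3 -m inch '[[0,0,0,0,0,0.1,1],[0,0,0,0,0,0.1,1],[0,0,0,0,0,0.1,1]]'|egrep 'pos|ft'
```

```text
tool_pos: [0.5911, 0.2352, 0.022]
ft_force: [-7.9, -3.0, 10.5]
tool_pos: [0.5912, 0.2352, 0.0219]
ft_force: [-13.0, -5.1, 21.4]
tool_pos: [0.5912, 0.2353, 0.0219]
ft_force: [-19.9, -6.4, 30.9]
```

```bash
python3 -m inch '[[0,0,0,0,0,-0.2,1],[0,0,0,0,0,-0.2,1],[0,0,0,0,0,-0.2,1]]' 5|egrep 'pos|ft|gra'; python3 -m inch '[[0,0,0,0,0,0,0.3],[0,0,0,0,0,0,0.2],[0,0,0,0,0,0,0.1],[0,0,0,0,0,0,0.1],[0,0,0,0,0,0,0.1]]' 20 |egrep 'ft|gap'; python3 -m inch '[[0,0,0,0,0,-2,0.1],[0,0,0,0,0,-6,0.1],[0,0,0,0,0,-11,0],[0,0,0,0,0,-14,-0.2],[0,0,0,0,0,-14,-0.4],[0,0,0,0,0,-14,-0.7],[0,0,0,0,0,-14,-0.7]]' |egrep 'pos|ft|gap'; python3 rel.py .5508 .0572 .12 0.9
```

```text
tool_pos: [0.5915, 0.2354, 0.0218]
ft_force: [-3.5, -1.7, 6.5]
grasp_force: 5.0
ft_force: [-0.5, 0.4, -0.3]
finger_gap: 0.0415
tool_pos: [0.591, 0.2352, 0.1601]
ft_force: [-0.2, 0.3, -0.4]
finger_gap: 0.0737
rot [0.0006 0.0019 0.0001] cm [-4.29 17.73  4.03] | t 31.3 pos [0.591  0.2352 0.1601] j [ 0.34  0.05  1.6  -0.    1.49  1.89] F [-0.2  0.3 -0.4] gap 0.0737 g 0.0
```

```bash
python3 -m inch '[[0,0,0,-4.3,17.7,0,-0.9],[0,0,0,-4.3,17.7,0,-0.9],[0,0,0,-4.3,17.7,0,-0.9],[0,0,0,-4.3,17.7,0,-0.9],[0,0,0,-4.3,17.7,3,-0.9],[0,0,0,-4.3,17.7,4,-0.9],[0,0,0,-4.3,17.7,4,-0.9],[0,0,0,-4.3,17.7,4,-0.9]]'>/dev/null; python3 rel.py .5508 .0572 .063 0.9; python3 -c "
from h import *
t=capture('top');s=capture('side')
cv2.imwrite('pics/c11.png',np.hstack([cv2.resize(s[110:240,170:320,::-1],None,fx=2.6,fy=2.6),cv2.resize(t[130:260,100:250,::-1],None,fx=2.6,fy=2.6)]))"
```

```text
rot [-0.      0.0008  0.0009] cm [-0.05  0.11  5.87] | t 32.1 pos [0.5513 0.0583 0.1217] j [ 0.06 -0.1   1.82  0.    1.43  1.61] F [ 0.5 -0.3  0.1] gap 0.0884 g 0.0
```

View pics/c11.png

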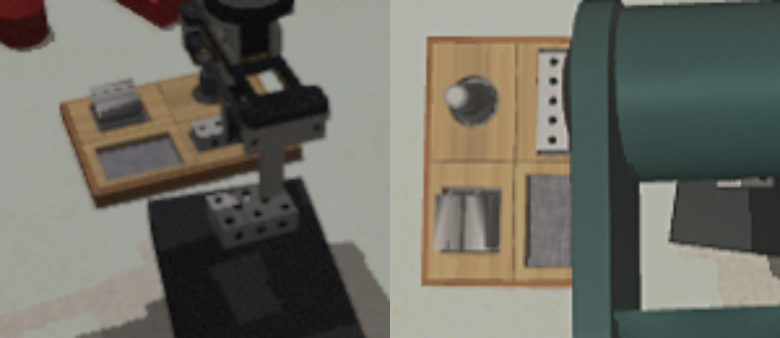

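The bar lies in its pocket (553,103). Fingers straddle the block; grasping it.

```bash
python3 -m inch '[[0,0,0,0,0.1,3,-0.9],[0,0,0,0,0.1,5,-0.9],[0,0,0,0,0.1,5.8,-0.7],[0,0,0,0,0.1,5.8,-0.5],[0,0,0,0,0.1,5.8,-0.4],[0,0,0,0,0.1,5.8,-0.3]]' 25 |egrep 'pos|ft|gap'; python3 -m inch '[[0,0,0,0,0,0,1],[0,0,0,0,0,0,1],[0,0,0,0,0,0,1],[0,0,0,0,0,0,1],[0,0,0,0,0,0,1]]' 55|egrep 'pos|ft|gap|gra';  python3 -m inch '[[0,0,0,0,0,-0.5,1],[0,0,0,0,0,-3,1],[0,0,0,0,0,-6,1],[0,0,0,0,0,-8,1],[0,0,0,0,0,-8,1],[0,0,0,0,0,-8,1]]'|egrep 'pos|ft|gap|gra'; python3 rel.py .4805 .2336 .08 0.9
```

```text
tool_pos: [0.5519, 0.0568, 0.0651]
ft_force: [-0.4, -0.5, 1.4]
finger_gap: 0.0624
tool_pos: [0.5516, 0.0567, 0.0643]
ft_force: [-2.1, 0.2, 5.1]
finger_gap: 0.0493
grasp_force: 55.0
tool_pos: [0.5509, 0.0567, 0.1425]
ft_force: [-0.5, -0.8, -8.4]
finger_gap: 0.0493
grasp_force: 55.0
rot [0.0001 0.0011 0.0001] cm [ -6.75 -17.8    6.26] | t 33.9 pos [0.5509 0.0567 0.1425] j [ 0.06 -0.12  1.8  -0.    1.46  1.61] F [-0.5 -0.8 -8.4] gap 0.0493 g 55.0
```

```bash
python3 -m inch '[[0,0,0,-6.7,-17.8,0,1],[0,0,0,-6.7,-17.8,0,1],[0,0,0,-6.7,-17.8,0,1],[0,0,0,-6.7,-17.8,0,1],[0,0,0,-6.7,-17.8,0,1],[0,0,0,-6.7,-17.8,4,1],[0,0,0,-6.7,-17.8,8,1],[0,0,0,-6.7,-17.8,9,1],[0,0,0,-6.7,-17.8,9,1],[0,0,0,-6.7,-17.8,9,1],[0,0,0,-6.7,-17.8,9,1]]'|egrep 'gap|ft';python3 rel.py .4808 .2337 .0238 0.7; python3 -c "
from h import *
cv2.imwrite('pics/s12.png',cv2.resize(capture('side')[90:220,170:320,::-1],None,fx=4,fy=4,interpolation=cv2.INTER_CUBIC))"
```

```text
ft_force: [0.3, -0.4, -6.8]
finger_gap: 0.0493
rot [-0.001  -0.0024  0.0033] cm [-0.18  0.02  3.18] | t 35.0 pos [0.4825 0.2339 0.0556] j [ 0.4  -0.1   1.93 -0.    1.31  1.96] F [ 0.3 -0.4 -6.8] gap 0.0493 g 55.0
```

View pics/s12.png

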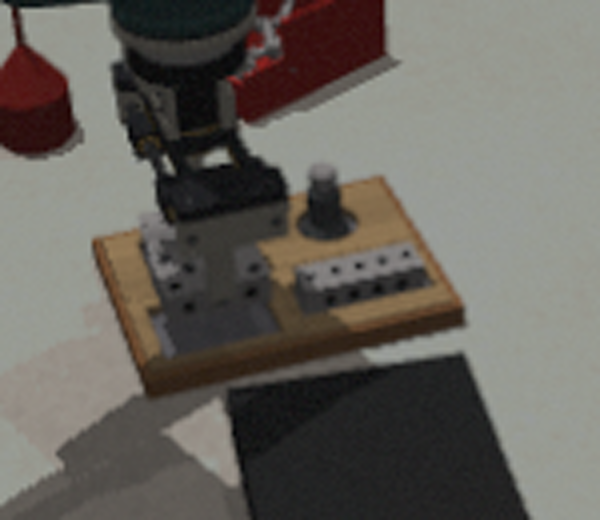

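The block is held level over its pocket (215,310); the bar (362,278) and jack (327,205) are seated. Lowering.

```bash
python3 -m inch '[[0,0,0,-0.15,0,1.5,1],[0,0,0,-0.15,0,2.6,1],[0,0,0,-0.15,0,2.95,1],[0,0,0,-0.15,0,3.05,1],[0,0,0,-0.15,0,3.05,1],[0,0,0,-0.15,0,3.05,1]]'|egrep 'pos|ft'; python3 -m inch '[[0,0,0,0,0,0.1,1],[0,0,0,0,0,0.1,1],[0,0,0,0,0,0.1,1]]'|egrep 'pos|ft'
```

```text
tool_pos: [0.4797, 0.2335, 0.024]
ft_force: [-11.8, -4.4, 14.2]
tool_pos: [0.4797, 0.2335, 0.0239]
ft_force: [-17.6, -6.5, 27.0]
```

```bash
python3 -m inch '[[0,0,0,0,0,-0.15,1],[0,0,0,0,0,-0.15,1],[0,0,0,0,0,-0.15,1]]' 6|egrep 'pos|ft|gra'; python3 -m inch '[[0,0,0,0,0,0,-0.1],[0,0,0,0,0,0,-0.2],[0,0,0,0,0,0,-0.27],[0,0,0,0,0,0,-0.27],[0,0,0,0,0,0,-0.27]]' 20 |egrep 'ft|gap'; python3 -m inch '[[0,0,0,0,0,-2,-0.27],[0,0,0,0,0,-6,-0.27],[0,0,0,0,0,-11,-0.27],[0,0,0,0,0,-16,-0.27],[0,0,0,0,0,-18,-0.27],[0,0,0,0,0,-18,-0.27]]'|egrep 'pos|gap'; python3 -m inch '[[0,0,0,-5,30,-2,-0.3],[0,0,0,-5,30,-2,-0.3],[0,0,0,-5,30,-2,-0.3],[0,0,0,-5,30,-2,-0.3],[0,0,0,-5,30,-2,-0.3],[0,0,0,-5,30,-2,-0.3],[0,0,0,-5,30,-2,-0.3],[0,0,0,-5,30,-2,-0.3],[0,0,0,-5,30,-2,-0.3],[0,0,0,-5,30,-2,-0.3]]'|egrep 'pos|ft'; python3 -c "
from h import *
t=capture('top');s=capture('side')
cv2.imwrite('pics/c13.png',np.hstack([cv2.resize(s[110:240,170:300,::-1],None,fx=3,fy=3,interpolation=cv2.INTER_CUBIC),cv2.resize(t[130:260,100:235,::-1],None,fx=3,fy=3,interpolation=cv2.INTER_CUBIC)]))"
```

```text
tool_pos: [0.48, 0.2336, 0.0238]
ft_force: [-5.1, -2.4, 5.6]
grasp_force: 6.0
ft_force: [-0.5, 0.5, 0.2]
finger_gap: 0.0586
tool_pos: [0.481, 0.234, 0.2074]
finger_gap: 0.0593
tool_pos: [0.4349, -0.0659, 0.2231]
ft_force: [0.7, 0.4, 0.6]
```

View pics/c13.png

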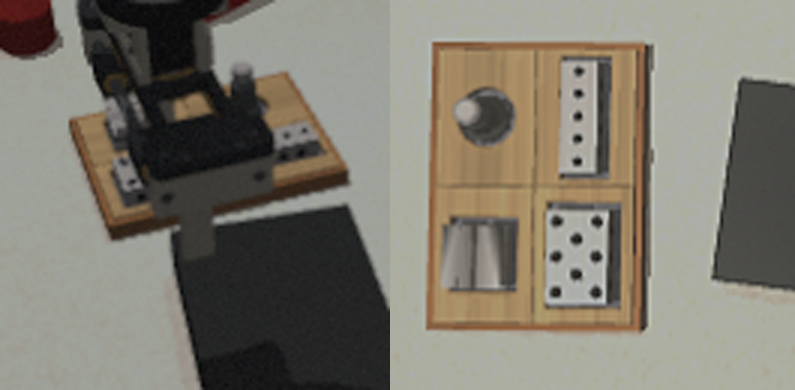

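All four pieces sit in their own pockets: jack (487,115), bar (580,118), V-block (480,255), block (578,257). The contact heights agree, with the pocket floor at about 9.5 mm each time, and the shaft was already seen lying in its box. Handing in.

```bash
python3 -c "
from cell import ctrl
print(ctrl.finish_job())"
```

```text
the job is handed in; nothing more can be done
None
```

The job is handed in: the shaft lies in the empty compartment of the red box, and the V-block, jack, bar and block each sit flat in their own tray pocket, released, after about 38 s of the allowed 141 s.

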